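Snug the sample in the crush tester and zero the peak hand

ROBOT

A 7-joint arm with a two-finger parallel gripper is mounted at the origin on the work surface. World frame = base frame: x ahead of the robot, y to its left, z up, the work surface at z = 0. Lengths are in m, angles in rad, forces in N, time in s.
With the tool pointing down it reaches from about 0.4 to 0.875 m from the base axis. Payload 19.3 kg.
Tool frame: the origin (TCP) lies at the very end of the fingers, on their centre line; the grasp point (between the pads) lies 19 mm behind it; z points along the fingers, y is the line along which they close (so a half turn about z gives the same grasp; the last joint's range is limited). The gripper opens to 85 mm and grips with 20 to 120 N. Pads are 22 mm wide; open, the fingers measure 114 mm over their backs; the gripper's body (76 mm by 85 mm) begins 54 mm behind the grasp point. The pads swing forward as they close: fully open they stand 13 mm farther back than shut.
Start: joints at [-1.19, 0.521, -0.036, 1.599, 0.021, 1.021, -0.113], TCP at [0.272, 0.563, 0.231] pointing down, gripper open.
Joint ranges: [-2.91, 2.91], [-0.3, 2.13], [-1.5, 1.42], [0.17, 2.43], [-1.26, 4.41], [0.16, 1.93], [-2.52, 2.52]. Speed limits (rad/s): [1.89, 1.89, 2.39, 2.39, 3.01, 3.01, 3.01].

INTERFACE

Orientations are given as [roll, pitch, yaw] about the fixed x, y, z axes, in that order (R = Rz(yaw) Ry(pitch) Rx(roll)).
In Python, from workcell import observe, grab_frame, job_done gives the robot as it stands.
- The arm moves only by the tool move_arm, never from a script. Its argument "plan" is a list that holds one entry, the list of rows, each a list of 7 numbers: the shift along the tool's x, y, z each as a share of 0.02 m, from -1 to 1, then the turn, a rotation vector about the tool's x, y, z each as a share of 6 degrees, from -1 to 1, then the opening, from -1 (shut) to 1 (fully open). A call has exactly 10 rows; each row shifts and turns the commanded pose from where the row before left it, along the tool's axes as they then stand; what a row does not reach is not made up. A row lasts 1/10 s, in which the tool goes at most 50 mm and 8.59 degrees, less where a joint would pass 70% of its speed; a pose out of reach is approached as far as the arm can. A call with a number of a shift or a turn outside -1 to 1 is refused whole. A call with a gripper value outside its range is refused whole. The fingers move at their own pace and stop on an object; "grip_force" is the grip in N (left out, the last holds). Time passes only in rows, so rows that do not move let the fingers close, or fill a call up. It gives the time, the measured TCP pose, the force, the opening and the grip force at its end, in the units of the state.
- observe(): the state, without advancing time (a new reading comes with each control period).
- grab_frame(name): name is "scene" or "top" or "wrist"; returns a dict with "color" (420x560x3 uint8, red, green, blue), "intrinsics" (3x3 intrinsics, pixels), "position" and "orientation" of the camera in the world; the wrist camera has in their place "tool_from_camera" (4x4, takes a point from camera to tool coordinates, whose origin is the TCP and whose axes are the flange's). Camera axes: x right, y down, z forward; pixel columns grow to the right and rows downward; lengths in m; the calibration is good to about 2 mm. A picture is of the moment at which its call begins: read the wrist's pose just before it. There is no depth.
- job_done(): hands the job in; it is judged then, once.
The state is a dict: "clock": time; "qpos": joint angles; "qd": joint speeds; "joint_efforts": joint torques, N m; "position": TCP position; "tool_rot": TCP orientation; "force": force on the tool from outside, world axes, zero at the start; "moment": the same for the moment, N m; "grip_width": finger opening in m; "finger_force": force on a finger pad.
Only numpy, scipy, OpenCV 4.12 (cv2) and the standard library are available. Lean on these libraries where they do the work, as an engineer would, in place of code of your own. Each camera call takes 0.05 s, during which the arm holds its last target. There are 200 camera calls.

TASK

Set up the bench crush tester for its next test: first swing the crank clockwise (seen from above) until the sliding jaw has pushed the box-section sample firmly against the fixed jaw, so that it is held between both. Then turn the dial's peak hand back, counter-clockwise, until it is fully home on its zero stop, and leave it there with the sample still held. Leave the bottle, the tape roll and the black case where they are.

Things in the scene. Friction and masses are not known exactly. Their poses are not given: they have to be found in the camera images.
- tester: Grey bench crush tester, fixed: base 140 (x) x 430 (y, -205 to +225) x 20 mm high. Origin under the base; y runs along it. Fixed jaw (90 x 25, top at z 75): clamping face at y +50; the like sliding jaw faces it from -y. Crank box 80 x 70, top z 75, centre y -150. Round dial pod radius 62, top z 70, centre y +150.
- crank_axis (a point): Vertical axis of the crank, on top of its box, tester local (0, -150, 75) mm.
- crank_peg (a point): Centre of the top of the crank's upright round black peg (20 mm diameter, 50 mm tall, top 69 mm above crank_axis, i.e. 144 mm above the bench). The peg stands 85 mm from the axis on a flat steel arm 18 mm wide and 12 mm thick whose top is 94 mm above the bench; steel hub radius 18 mm.
- crank (a joint): Crank angle in rad, grows clockwise seen from above; at 0 the arm points along the tester's +x (away from the robot), at pi/2 along its -y. Stiff (about 0.3 N m, some 4 N at the peg) and stays where it is left. Each rad moves the sliding jaw 16 mm; the jaw holds the 60 mm wide sample against the fixed jaw at about 2.5 rad.
- jaw (a joint): Travel of the sliding jaw in m, towards the fixed jaw (tester +y), 0 with the jaws 100 mm apart; driven by the crank only. About 0.040 when the 60 mm wide sample is held between both jaws.
- jaw_face (a point): Middle of the sliding jaw's clamping face.
- sample: Loose galvanised box-section tube, 80 mm long (x, open ends) x 60 mm wide (y, across the jaws) x 50 mm high, 0.25 kg, lying on the tester's bed between the jaws. Origin at the centre of its underside.
- dial_centre (a point): Centre of the white dial face (radius 57 mm), 70 mm above the bench; the axis of the peak hand.
- zero_mark (a point): Thick zero mark at the edge of the dial, 55 mm from its centre, towards the robot and to its left (tester local direction 135 deg from +x towards +y). The upright steel stop pin (10 mm diameter, 26 mm tall) stands just past it, counter-clockwise.
- peak_tip (a point): Top of the pointed-out end of the peak hand. The hand is an upright black bar 10 mm thick, reaching 58 mm from the dial centre (and 4 mm to the other side), 75 to 101 mm above the bench; round hub radius 13 mm, same height.
- peak (a joint): Angle of the peak hand in rad: 0 at the zero stop (hand over the zero mark), grows clockwise seen from above, at most 4.7. Turns with light friction (about 1 N at the tip) and stays where it is left.
- oil_bottle: Bystander: orange bottle, radius 34, height 190 mm, standing left of the tester. Origin at the centre of its underside.
- tape_roll: Bystander: blue roll of tape lying flat, outer radius 55, height 25 mm, beyond the tester. Origin at the centre of its underside.
- case: Bystander: flat black case 80 x 110 x 40 mm high between the robot and the tester. Origin at the centre of its underside.

How it is judged:
By the outcome, as a careful person would: the job done as asked, in the order asked, and still so for the second after the job is handed in, with the robot touching nothing.
It also fails if it takes over 45 s, if anything falls off the work surface, if the arm or the gripper's body presses on something with over 40 N, if the wrist force passes 120 N, or if a joint passes its speed limit or range.

## Working session

There is one attempt and no reset: what is moved stays moved. The work goes in short steps, Python scripts to look and compute and a tool call to move; the robot and the scene stay as the last step left them, time stands still between calls to the robot, and variables do not carry over. Pictures are saved under pics/ and viewed, at most 10 in all, crops included, and the job is handed in when it is done.

Besides the shell and the picture viewer there is one more tool, called after ">>>" in YAML: its name, and indented under it one key for each argument. move_arm: Moves the arm, as the interface text tells. Shift numbers are shares of 0.02 m and turn numbers shares of 6 degrees, none past 1 either way. Its arguments: {"type":"object","properties":{"plan":{"type":"array"},"grip_force":{"type":"number"}},"required":["plan"]}

```bash
mkdir -p pics; ls
python3 - <<'E'
from workcell import observe, grab_frame
import cv2,pickle
s=observe();print(s)
d={}
for n in("scene","top"):
    f=grab_frame(n);d[n]=f;cv2.imwrite(f"pics/{n}0.png",f["color"][:,:,::-1])
    print(n,f["intrinsics"],f["position"],f["orientation"])
pickle.dump(d,open("f0.pkl","wb"))
E
```

```text
pics
{'clock': 0.0, 'qpos': array([-1.1902098 ,  0.52199268, -0.03630981,  1.59997092,  0.02119539,
        1.02106625, -0.11281071]), 'qd': array([-0.00062699, -0.00038144, -0.00065595, -0.00025468,  0.0005124 ,
       -0.00165193,  0.00170384]), 'joint_efforts': array([-5.88770363e-04, -9.27122068e+01,  1.98020540e+00, -3.69928980e+01,
        1.79932552e-02,  8.41161353e-03,  5.10856125e-05]), 'position': array([0.27220095, 0.56226994, 0.23075249]), 'tool_rot': array([-3.14054311e+00,  7.78076536e-05,  2.69076715e+00]), 'force': array([-0.73938802,  0.36150479, -0.3619804 ]), 'moment': array([0.02238655, 0.04841074, 0.02753975]), 'finger_force': 0.0, 'grip_width': 0.08535980332041812}
scene [[481.11208986   0.         274.42503437]
 [  0.         481.11208986 211.09143702]
 [  0.           0.           1.        ]] [ 1.32037596 -0.08032662  0.89772662] [-2.36666785 -0.00722128  1.3620879 ]
top [[453.4059359    0.         282.04315838]
 [  0.         453.4059359  207.0537236 ]
 [  0.           0.           1.        ]] [0.52468191 0.09081045 0.98477013] [-3.10511038e+00  4.31999512e-04 -1.59184543e+00]
```

View pics/scene0.png

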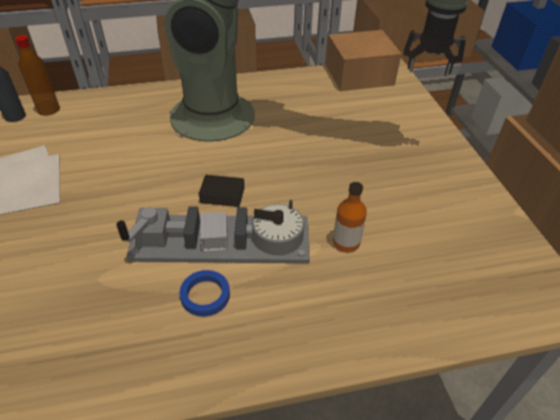

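View pics/top0.png

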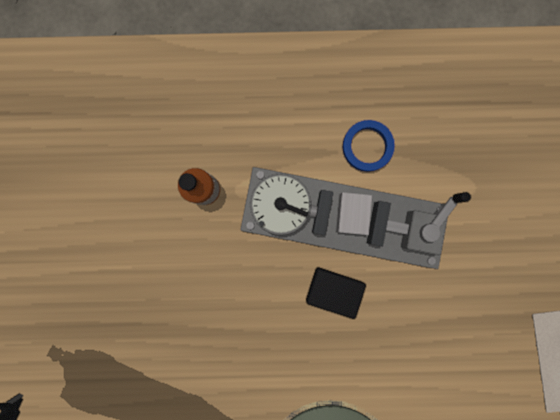

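```bash
cat > h.py <<'E'
import numpy as np,cv2
from scipy.spatial.transform import Rotation as R
def ray(f,uv,z):
    K=f["intrinsics"];M=R.from_euler("xyz",f["orientation"]).as_matrix()
    d=M@np.linalg.inv(K)@np.array([uv[0],uv[1],1.]);p=np.array(f["position"])
    return p+d*(z-p[2])/d[2]
def proj(f,P):
    M=R.from_euler("xyz",f["orientation"]).as_matrix()
    q=f["intrinsics"]@M.T@(np.array(P)-f["position"]);return q[:2]/q[2]
E
python3 - <<'E'
from h import *
import pickle
d=pickle.load(open("f0.pkl","rb"));f=d["top"];im=f["color"]
c=cv2.resize(im[150:285,170:490],None,fx=2.5,fy=2.5,interpolation=cv2.INTER_CUBIC)
cv2.imwrite("pics/crop0.png",c[:,:,::-1])
hsv=cv2.cvtColor(im,cv2.COLOR_RGB2HSV)
sub=im[160:250,240:325].astype(int)
m=((sub.min(2)>150)).astype(np.uint8)
cs,_=cv2.findContours(m,cv2.RETR_EXTERNAL,cv2.CHAIN_APPROX_NONE)
k=max(cs,key=cv2.contourArea);h=cv2.convexHull(k)
e=cv2.fitEllipse(h);uv=np.array(e[0])+[240,160];print("dial",e,uv,ray(f,uv,.07))
# bed corners via grey
for n,uv,z in(("hub",(430,232),.094),("peg",(463,197),.144)):print(n,ray(f,uv,z))
for n,uv in(("bott",(197,186)),("tape",(369,146)),("case",(336,293))):print(n,ray(f,uv,.03))
E
```

```text
dial ((40.25023651123047, 43.70515060424805), (54.68450927734375, 55.01538848876953), 119.172119140625) [280.25023651 203.7051506 ] [0.56491207 0.09398029 0.07      ]
hub [ 0.50212182 -0.19864272  0.094     ]
peg [ 0.5669681  -0.24578443  0.144     ]
bott [0.60777436 0.26903319 0.03      ]
tape [ 0.68498526 -0.09631554  0.03      ]
case [ 0.37722204 -0.01860724  0.03      ]
```

View pics/crop0.png

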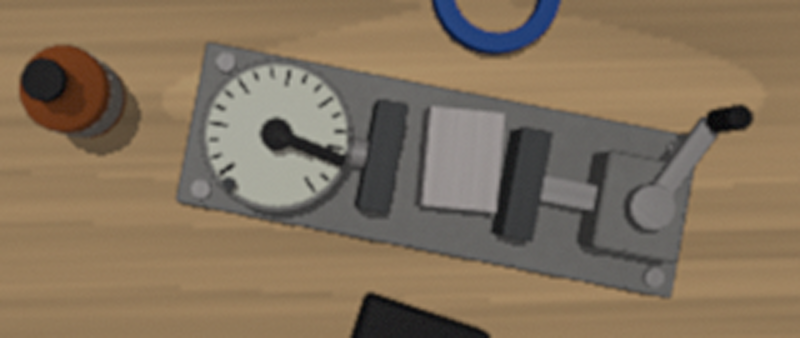

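The dial centre is at about (0.565, 0.094), the crank hub at (0.502, -0.200) and the peg top near (0.570, -0.251). That puts the tester's yaw at about -12° and the crank at about 0.44 rad. The peak hand points at about -111° in world. I'm moving over the peg now.

>>> move_arm:
  plan:
    - [[-0.97,-0.94,0,0,0,0,1],[-0.97,-0.94,0,0,0,0,1],[-0.97,-0.94,0,0,0,0,1],[-0.97,-0.94,0,0,0,0,1],[-0.97,-0.94,0,0,0,0,1],[-0.97,-0.94,0,0,0,0,1],[-0.97,-0.94,0,0,0,0,1],[-0.97,-0.94,0,0,0,0,1],[-0.97,-0.94,0,0,0,0,1],[-0.97,-0.94,0,0,0,0,1]]
  grip_force: 25

```text
clock: 1.1
position: [0.3652, 0.3076, 0.2312]
tool_rot: [-3.141, -0.0, 2.691]
force: [0.3, -0.2, -0.0]
grip_width: 0.0856
finger_force: 0.0
```

>>> move_arm:
  plan:
    - [[-0.97,-0.94,0,0,0,0,1],[-0.97,-0.94,0,0,0,0,1],[-0.97,-0.94,0,0,0,0,1],[-0.97,-0.94,0,0,0,0,1],[-0.97,-0.94,0,0,0,0,1],[-0.97,-0.94,0,0,0,0,1],[-0.97,-0.94,0,0,0,0,1],[-0.97,-0.94,0,0,0,0,1],[-0.97,-0.94,0,0,0,0,1],[-0.97,-0.94,0,0,0,0,1]]

```text
clock: 2.1
position: [0.4579, 0.0539, 0.2312]
tool_rot: [-3.141, -0.0, 2.691]
force: [0.4, 0.3, -0.6]
grip_width: 0.0856
finger_force: 0.0
```

>>> move_arm:
  plan:
    - [[-0.97,-0.94,0,0,0,0,1],[-0.97,-0.94,0,0,0,0,1],[-0.97,-0.94,0,0,0,0,1],[-0.97,-0.94,0,0,0,0,1],[-0.97,-0.94,0,0,0,0,1],[-0.97,-0.94,0,0,0,0,1],[-0.97,-0.94,0,0,0,0,1],[-0.97,-0.94,0,0,0,0,1],[-0.97,-0.94,0,0,0,0,1],[-0.97,-0.94,0,0,0,0,1]]

```text
clock: 3.1
position: [0.5506, -0.1997, 0.231]
tool_rot: [-3.142, -0.001, 2.691]
force: [0.4, 0.8, 0.3]
grip_width: 0.0855
finger_force: 0.0
```

>>> move_arm:
  plan:
    - [[-0.97,-0.94,0,0,0,0,1],[-0.97,-0.94,0,0,0,0,1],[0,0,0,0,0,0.95,1],[0,0,0,0,0,0.95,1],[0,0,0,0,0,0,1],[0,0,0,0,0,0,1],[0,0,0,0,0,0,1],[0,0,0,0,0,0,1],[0,0,0,0,0,0,1],[0,0,0,0,0,0,1]]

```text
clock: 4.1
position: [0.569, -0.2494, 0.2314]
tool_rot: [3.142, 0.0, 2.492]
force: [-0.9, 0.2, -0.4]
grip_width: 0.0855
finger_force: 0.0
```

Run:
```python
from workcell import observe, grab_frame
from h import *
s=observe();print(s["clock"],s["position"],s["tool_rot"],s["qpos"],s["force"])
f=grab_frame("wrist");T=f["tool_from_camera"];K=f["intrinsics"]
cv2.imwrite("pics/w1.png",f["color"][:,:,::-1])
Rw=R.from_euler("xyz",s["tool_rot"]).as_matrix()
def pj(P):
    t=Rw.T@(np.array(P)-s["position"]);c=np.linalg.inv(T)@np.r_[t,1];q=K@c[:3];return q[:2]/q[2]
print(pj([.5697,-.2514,.144]),pj([.502,-.2,.094]))
c=Rw@T[:3,3]+s["position"];print(c)
import pickle;pickle.dump((s,f),open("w1.pkl","wb"))
```

```text
4.1 [ 0.56896509 -0.24942303  0.23135381] [3.14154421e+00 4.75907853e-05 2.49228473e+00] [ 0.1226887   0.5320842   0.29056121  1.62267968 -0.17230748  1.01202072
  1.38836935] [-0.93224195  0.24207101 -0.41143135]
[282.25143463 217.71914606] [282.12463705  82.32219763]
[ 0.51500694 -0.2093564   0.37333309]
```

View pics/w1.png

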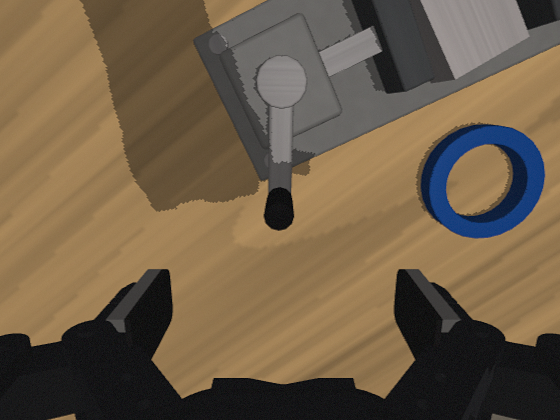

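The wrist view puts the hub at (282,82), exactly as predicted, and the peg top at (279,215), about 1 mm off. Next I descend and grip the peg.

>>> move_arm:
  plan:
    - [[-0.06,0,0.92,0,0,0,1],[0,0,0.92,0,0,0,1],[0,0,0.92,0,0,0,1],[0,0,0.92,0,0,0,1],[0,0,0.92,0,0,0,1],[0,0,0.92,0,0,0,1],[0,0,0.92,0,0,0,1],[0,0,0,0,0,0,-1],[0,0,0,0,0,0,-1],[0,0,0,0,0,0,-1]]
  grip_force: 25

```text
clock: 5.15
position: [0.5704, -0.2505, 0.1036]
tool_rot: [3.141, 0.001, 2.492]
force: [-0.3, -0.8, 0.6]
grip_width: 0.0445
finger_force: 0.0
```

>>> move_arm:
  plan:
    - [[0,0,0,0,0,0,-1],[0,0,0,0,0,0,-1],[0,0,0,0,0,0,-1],[0,0,0,0,0,0,-1],[0.01,-0.18,0,0,0,0.4,-1],[0.01,-0.18,0,0,0,0.4,-1],[0.01,-0.18,0,0,0,0.4,-1],[0.01,-0.18,0,0,0,0.4,-1],[0.01,-0.18,0,0,0,0.4,-1],[0.01,-0.18,0,0,0,0.4,-1]]

```text
clock: 6.15
position: [0.5555, -0.2659, 0.1035]
tool_rot: [3.14, 0.003, 2.238]
force: [5.8, -4.4, 3.6]
grip_width: 0.0191
finger_force: 25.6
```

>>> move_arm:
  plan:
    - [[0.016,-0.37,0,0,0,0.83,-1],[0.016,-0.37,0,0,0,0.83,-1],[0.016,-0.37,0,0,0,0.83,-1],[0.016,-0.37,0,0,0,0.83,-1],[0.016,-0.37,0,0,0,0.83,-1],[0.016,-0.37,0,0,0,0.83,-1],[0.016,-0.37,0,0,0,0.83,-1],[0.016,-0.37,0,0,0,0.83,-1],[0.016,-0.37,0,0,0,0.83,-1],[0.016,-0.37,0,0,0,0.83,-1]]

```text
clock: 7.15
position: [0.4848, -0.2838, 0.1035]
tool_rot: [3.139, 0.003, 1.366]
force: [2.3, -8.8, 3.8]
grip_width: 0.0193
finger_force: 25.7
```

>>> move_arm:
  plan:
    - [[0.016,-0.37,0,0,0,0.83,-1],[0.016,-0.37,0,0,0,0.83,-1],[0.016,-0.37,0,0,0,0.83,-1],[0.016,-0.37,0,0,0,0.83,-1],[0.016,-0.37,0,0,0,0.83,-1],[0.016,-0.37,0,0,0,0.83,-1],[0.016,-0.37,0,0,0,0.83,-1],[0.016,-0.37,0,0,0,0.83,-1],[0,0,0,0,0,0,-1],[0,0,0,0,0,0,-1]]

```text
clock: 8.15
position: [0.4338, -0.253, 0.1033]
tool_rot: [3.14, 0.001, 0.673]
force: [-10.7, -6.2, 17.3]
grip_width: 0.0196
finger_force: 26.8
```

>>> move_arm:
  plan:
    - [[0.004,-0.15,0,0,0,0.33,-1],[0.004,-0.15,0,0,0,0.33,-1],[0.004,-0.15,0,0,0,0.33,-1],[0.004,-0.15,0,0,0,0.33,-1],[0.004,-0.15,0,0,0,0.33,-1],[0,0,0,0,0,0,-1],[0,0,0,0,0,0,-1],[0,0,0,0,0,0,-1],[0,0,0,0,0,0,-1],[0,0,0,0,0,0,-1]]

```text
clock: 9.15
position: [0.4256, -0.2406, 0.1033]
tool_rot: [3.14, 0.001, 0.5]
force: [-11.0, -7.2, 17.7]
grip_width: 0.0192
finger_force: 26.9
```

Run:
```python
from workcell import observe, grab_frame
from h import *
s=observe();p=s["position"][:2]-[.502,-.2]
a=np.degrees(np.arctan2(p[1],p[0]));print(s["clock"],a,np.hypot(*p),"crank",np.radians(-12.1-a),s["force"],s["tool_rot"])
f=grab_frame("top");c=cv2.resize(f["color"][150:285,170:490],None,fx=2.5,fy=2.5,interpolation=cv2.INTER_CUBIC);cv2.imwrite("pics/t2.png",c[:,:,::-1])
```

```text
9.15 -151.9928593263741 0.08648255675432746 crank 2.4415909952744848 [-10.96267287  -7.1549225   17.65383059] [3.14012552e+00 6.52867739e-04 5.00464842e-01]
```

View pics/t2.png

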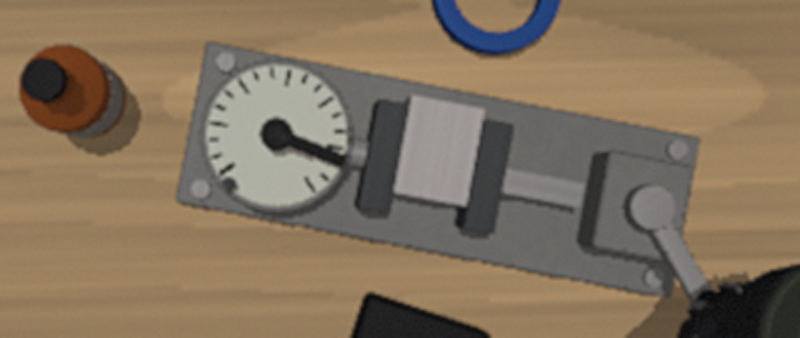

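The top view shows the sample almost pinched between the jaws, with the crank at about 2.44 rad. I'll keep going slowly until it resists.

>>> move_arm:
  plan:
    - [[0.002,-0.074,0,0,0,0.166,-1],[0.002,-0.074,0,0,0,0.166,-1],[0.002,-0.074,0,0,0,0.166,-1],[0.002,-0.074,0,0,0,0.166,-1],[0,0,0,0,0,0,-1],[0,0,0,0,0,0,-1],[0,0,0,0,0,0,-1],[0,0,0,0,0,0,-1],[0,0,0,0,0,0,-1],[0,0,0,0,0,0,-1]]

```text
clock: 10.2
position: [0.4231, -0.2355, 0.1033]
tool_rot: [3.14, 0.001, 0.431]
force: [-11.6, -8.5, 17.5]
grip_width: 0.0193
finger_force: 26.9
```

>>> move_arm:
  plan:
    - [[0.002,-0.074,0,0,0,0.166,-1],[0.002,-0.074,0,0,0,0.166,-1],[0.002,-0.074,0,0,0,0.166,-1],[0.002,-0.074,0,0,0,0.166,-1],[0,0,0,0,0,0,-1],[0,0,0,0,0,0,-1],[0,0,0,0,0,0,-1],[0,0,0,0,0,0,-1],[0,0,0,0,0,0,-1],[0,0,0,0,0,0,-1]]

```text
clock: 11.2
position: [0.4225, -0.2331, 0.1036]
tool_rot: [3.132, -0.0, 0.36]
force: [2.3, -31.4, -7.1]
grip_width: 0.0196
finger_force: 26.9
```

The peg reaction has jumped to about 31 N and motion has stopped at about 2.53 rad, so the sample is clamped. Next I release and rise.

>>> move_arm:
  plan:
    - [[0,0,0,0,0,0,1],[0,0,0,0,0,0,1],[0,0,0,0,0,0,1],[0,0,0,0,0,0,1],[0,0,0,0,0,0,1],[0,0,-0.5,0,0,0,1],[0,0,-1,0,0,0,1],[0,0,-1,0,0,0,1],[0,0,-1,0,0,0,1],[0,0,-1,0,0,0,1]]

```text
clock: 12.2
position: [0.4217, -0.2283, 0.1939]
tool_rot: [3.142, 0.0, 0.364]
force: [-0.3, -0.3, -0.4]
grip_width: 0.0855
finger_force: 0.0
```

Run:
```python
from workcell import observe, grab_frame
from h import *
s=observe();print(s["clock"],s["position"],s["tool_rot"],s["qpos"],s["force"])
f=grab_frame("top");c=cv2.resize(f["color"][150:285,170:490],None,fx=2.5,fy=2.5,interpolation=cv2.INTER_CUBIC);cv2.imwrite("pics/t3.png",c[:,:,::-1])
```

```text
12.2 [ 0.42165863 -0.22825366  0.19393133] [3.14159011e+00 1.08487922e-05 3.63735827e-01] [-0.34148607  0.54041923  0.99710924  2.04385853 -0.59671157  0.87726914
 -0.21384564] [-0.32202862 -0.28698554 -0.40096995]
```

View pics/t3.png

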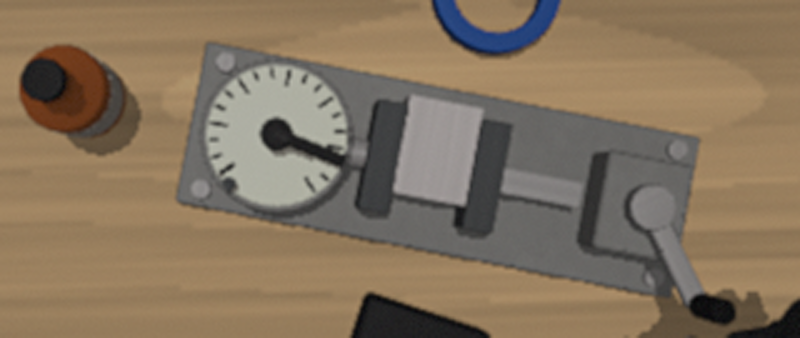

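The sample is held: its faces sit flush on both jaws at crop x≈400 and x≈480. I'll shut the fingers and go to the clockwise side of the peak hand.

>>> move_arm:
  plan:
    - [[0,0,0,0,0,-1,-1],[0,0,0,0,0,-1,-1],[0.98,-0.76,0,0,0,0,-1],[0.98,-0.76,0,0,0,0,-1],[0.98,-0.76,0,0,0,0,-1],[0.98,-0.76,0,0,0,0,-1],[0.98,-0.76,0,0,0,0,-1],[0.98,-0.76,0,0,0,0,-1],[0.98,-0.76,0,0,0,0,-1],[0.98,-0.76,0,0,0,0,-1]]

```text
clock: 13.25
position: [0.4878, -0.04, 0.193]
tool_rot: [3.142, -0.0, 0.573]
force: [0.1, 0.2, -0.9]
grip_width: 0.0001
finger_force: 0.0
```

>>> move_arm:
  plan:
    - [[0.98,-0.76,0,0,0,0,-1],[0.98,-0.76,0,0,0,0,-1],[0.98,-0.76,0,0,0,0,-1],[0.98,-0.76,0,0,0,0,-1],[0.98,-0.76,0,0,0,0,-1],[0,0,0,0,0,0,-1],[0,0,0,0,0,0,-1],[0,0,0,0,0,0,-1],[0,0,0,0,0,0,-1],[0,0,0,0,0,0,-1]]

```text
clock: 14.25
position: [0.5286, 0.0754, 0.1927]
tool_rot: [-3.142, -0.0, 0.573]
force: [-0.1, -0.1, -0.1]
grip_width: -0.0003
finger_force: 0.0
```

Run:
```python
from workcell import observe, grab_frame
from h import *
s=observe();print(s["clock"],s["position"],s["tool_rot"],s["qpos"],s["grip_width"])
f=grab_frame("wrist");T=f["tool_from_camera"];K=f["intrinsics"]
Rw=R.from_euler("xyz",s["tool_rot"]).as_matrix()
def pj(P):
    t=Rw.T@(np.array(P)-s["position"]);c=np.linalg.inv(T)@np.r_[t,1];q=K@c[:3];return q[:2]/q[2]
print(pj([.565,.094,.101]),pj([.565,.094,.07]),pj([.527,.077,.083]))
cv2.imwrite("pics/w2.png",f["color"][:,:,::-1])
```

```text
14.25 [0.52858219 0.07544962 0.19266101] [-3.14150762e+00 -9.34921833e-05  5.72527348e-01] [-0.8989785   0.62321923  0.95495227  1.91126157 -0.63060732  0.94106005
 -0.63725737] -0.0002587047995619099
[287.85066845 151.35091338] [287.25749861 146.24009416] [278.34138777 207.76736539]
```

View pics/w2.png

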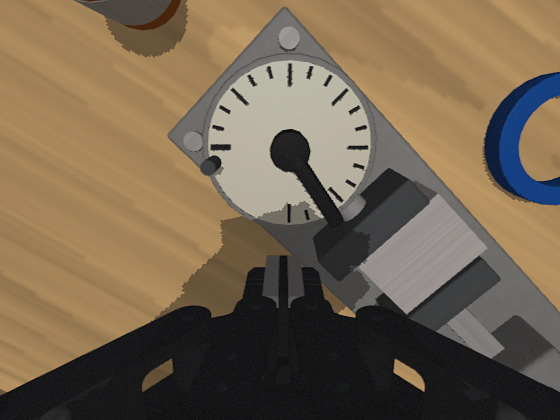

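The wrist view has the dial hub at (290,150), the hand pointing to (335,220), the zero mark at (220,147) and the pin at (210,166). All of these agree with my model. I'll compute the circular push path.

Run:
```python
import numpy as np
p=np.r_[-11,np.linspace(-11,244,21)[1:]];p=np.radians(p)
P=np.c_[-42*np.cos(p),42*np.sin(p)];P[0]=[-41,-8]
print(np.round(np.diff(P,axis=0)/20,2).tolist(),P[-1])
```

```text
[[-0.05, 0.46], [0.07, 0.46], [0.17, 0.44], [0.26, 0.39], [0.34, 0.32], [0.4, 0.24], [0.44, 0.15], [0.46, 0.04], [0.46, -0.06], [0.44, -0.16], [0.39, -0.25], [0.33, -0.33], [0.24, -0.4], [0.15, -0.44], [0.05, -0.46], [-0.05, -0.46], [-0.15, -0.44], [-0.25, -0.39], [-0.33, -0.33], [-0.39, -0.25]] [ 18.41158817 -37.74934994]
```

>>> move_arm:
  plan:
    - [[0,-0.2,0.92,0,0,0,-1],[0,0,0.91,0,0,0,-1],[0,0,0.91,0,0,0,-1],[0,0,0.91,0,0,0,-1],[0,0,0.91,0,0,0,-1],[0,0,0.91,0,0,0,-1],[0,0,0,0,0,0,-1],[0,0,0,0,0,0,-1],[0,0,0,0,0,0,-1],[0,0,0,0,0,0,-1]]

```text
clock: 15.3
position: [0.5269, 0.0795, 0.0839]
tool_rot: [3.141, -0.001, 0.574]
force: [0.7, -0.5, -0.0]
grip_width: 0.0003
finger_force: 0.0
```

>>> move_arm:
  plan:
    - [[-0.05,0.46,0,0,0,0,-1],[0.07,0.46,0,0,0,0,-1],[0.17,0.44,0,0,0,0,-1],[0.26,0.39,0,0,0,0,-1],[0.34,0.32,0,0,0,0,-1],[0.4,0.24,0,0,0,0,-1],[0.44,0.15,0,0,0,0,-1],[0.46,0.04,0,0,0,0,-1],[0.46,-0.06,0,0,0,0,-1],[0.44,-0.16,0,0,0,0,-1]]

```text
clock: 16.3
position: [0.6021, 0.074, 0.083]
tool_rot: [3.141, 0.0, 0.574]
force: [-1.7, -1.8, -0.2]
grip_width: -0.0001
finger_force: 0.8
```

Run:
```python
from workcell import observe, grab_frame
from h import *
s=observe();d=s["position"][:2]-[.565,.094];c,n=np.cos(.573),np.sin(.573)
print(s["clock"],s["qpos"],s["force"],"xy'",d@[c,n],d@[n,-c])
f=grab_frame("wrist");cv2.imwrite("pics/w3.png",f["color"][:,:,::-1])
```

```text
16.3 [-0.7107822   0.84809284  0.77876457  1.7889684  -0.78180987  0.84396013
 -0.54657265] [-1.67090635 -1.76440473 -0.17539059] xy' 0.020331615219496252 0.036904645102195155
```

View pics/w3.png

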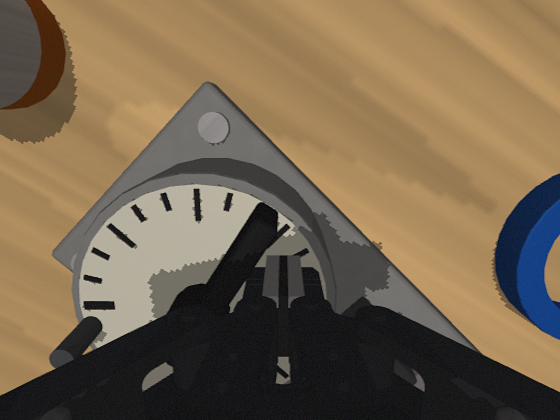

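The hand is following the fingers, now pointing to about (265,210) in the wrist view. I'll continue the arc.

>>> move_arm:
  plan:
    - [[0.39,-0.25,0,0,0,0,-1],[0.33,-0.33,0,0,0,0,-1],[0.24,-0.4,0,0,0,0,-1],[0.15,-0.44,0,0,0,0,-1],[0.05,-0.46,0,0,0,0,-1],[-0.05,-0.46,0,0,0,0,-1],[-0.15,-0.44,0,0,0,0,-1],[-0.25,-0.39,0,0,0,0,-1],[-0.33,-0.33,0,0,0,0,-1],[0,0,0,0,0,0,-1]]

```text
clock: 17.35
position: [0.5685, 0.1369, 0.0831]
tool_rot: [-3.141, 0.001, 0.574]
force: [1.2, 0.8, 0.4]
grip_width: 0.0001
finger_force: 0.0
```

>>> move_arm:
  plan:
    - [[-0.1,-0.1,0,0,0,0,-1],[-0.1,-0.1,0,0,0,0,-1],[-0.1,-0.05,0,0,0,0,-1],[-0.1,0,0,0,0,0,-1],[0,0,0,0,0,0,-1],[0,0,0,0,0,0,-1],[0,0,0,0,0,0,-1],[0,0,0,0,0,0,-1],[0,0,0,0,0,0,-1],[0,0,0,0,0,0,-1]]

```text
clock: 18.35
position: [0.5605, 0.1363, 0.0831]
tool_rot: [3.142, 0.0, 0.574]
force: [0.4, 0.1, -0.0]
grip_width: 0.0001
finger_force: 0.0
```

Run:
```python
from workcell import observe
from h import *
s=observe();d=s["position"][:2]-[.565,.094];c,n=np.cos(.573),np.sin(.573)
print(s["clock"],s["qpos"],s["force"],"xy'",d@[c,n],d@[n,-c])
```

```text
18.35 [-0.85331112  0.81584572  0.78739509  1.87045628 -0.79801627  0.80470819
 -0.62981784] [ 0.41564351  0.1232997  -0.0292447 ] xy' 0.019101718056915976 -0.03798619610349623
```

>>> move_arm:
  plan:
    - [[-0.1,0,0,0,0,0,-1],[-0.1,0,0,0,0,0,-1],[0,0,0,0,0,0,-1],[0,0,0,0,0,0,-1],[0,0,0,0,0,0,-1],[0,0,0,0,0,0,-1],[0,0,0,0,0,0,-1],[0,0,0,0,0,0,-1],[0,0,0,0,0,0,-1],[0,0,0,0,0,0,-1]]

```text
clock: 19.35
position: [0.5576, 0.1346, 0.0832]
tool_rot: [3.141, -0.001, 0.574]
force: [5.2, 2.5, -2.2]
grip_width: 0.0001
finger_force: 3.0
```

>>> move_arm:
  plan:
    - [[-0.1,0,0,0,0,0,-1],[0,0,0,0,0,0,-1],[0,0,0,0,0,0,-1],[0,0,0,0,0,0,-1],[0,0,0,0,0,0,-1],[0,0,0,0,0,0,-1],[0,0,0,0,0,0,-1],[0,0,0,0,0,0,-1],[0,0,0,0,0,0,-1],[0,0,0,0,0,0,-1]]

```text
clock: 20.35
position: [0.5574, 0.1344, 0.0835]
tool_rot: [3.14, -0.004, 0.575]
force: [14.1, 8.0, -9.7]
grip_width: 0.0002
finger_force: 8.2
```

The hand is hard on its stop: about 16 N with no further motion. Next I back off and rise.

>>> move_arm:
  plan:
    - [[0.15,0,0,0,0,0,-1],[0.3,0,0,0,0,0,-1],[0.4,0,0,0,0,0,-1],[0,0,0,0,0,0,-1],[0,0,-0.7,0,0,0,-1],[0,0,-1,0,0,0,-1],[0,0,-1,0,0,0,-1],[0,0,-1,0,0,0,-1],[0,0,-1,0,0,0,-1],[0,0,-1,0,0,0,-1]]

```text
clock: 21.35
position: [0.5694, 0.1418, 0.1989]
tool_rot: [3.142, -0.0, 0.573]
force: [0.2, 0.9, 0.0]
grip_width: -0.0001
finger_force: 0.0
```

>>> move_arm:
  plan:
    - [[-1,0,-1,0,0,0,-1],[-1,0,0,0,0,0,-1],[-1,0,0,0,0,0,-1],[-1,0,0,0,0,0,-1],[-1,0,0,0,0,0,-1],[0,0,0,0,0,0,-1],[0,0,0,0,0,0,-1],[0,0,0,0,0,0,-1],[0,0,0,0,0,0,-1],[0,0,0,0,0,0,-1]]

```text
clock: 22.35
position: [0.4859, 0.0881, 0.2171]
tool_rot: [3.141, 0.0, 0.574]
force: [0.2, -0.0, 0.6]
grip_width: -0.0003
finger_force: 0.0
```

Run:
```python
from workcell import observe, grab_frame
from h import *
s=observe();print(s["clock"],s["position"],s["force"])
f=grab_frame("top");c=cv2.resize(f["color"][150:285,170:490],None,fx=2.5,fy=2.5,interpolation=cv2.INTER_CUBIC)
g=cv2.resize(grab_frame("wrist")["color"],(400,300))
g2=cv2.resize(grab_frame("scene")["color"][170:290,110:310],(400,240))
o=np.zeros((600,800,3),np.uint8);o[:c.shape[0],:c.shape[1]]=c[:300] if c.shape[0]<=300 else c
r=np.zeros((600-c.shape[0],800,3),np.uint8);g=cv2.resize(g,(340,255));r[:255,:340]=g;r[:240,350:750]=g2;o[c.shape[0]:]=r
cv2.imwrite("pics/fin.png",o[:,:,::-1])
```

```text
22.35 [0.48594377 0.08808183 0.21706545] [ 0.22733888 -0.0316549   0.61031604]
```

View pics/fin.png

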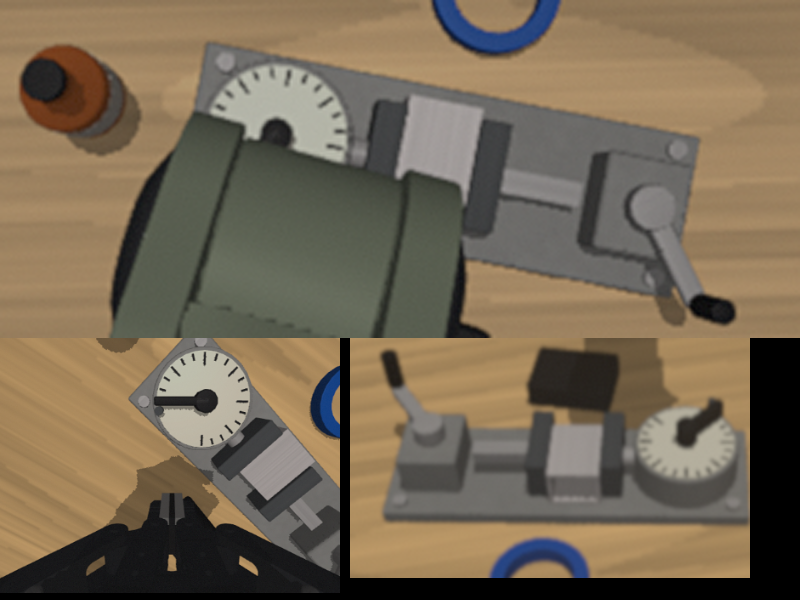

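The hand lies over the zero mark against the pin (wrist inset, 160,402), the sample is clamped between both jaws, and the bystanders haven't moved. I'm handing the job in.

```bash
python3 -c "
from workcell import job_done
print(job_done())"
```

```text
the job is handed in; nothing more can be done
None
```

The job is handed in at about 22 s of the 45 s allowed: the sample is clamped between both jaws, the peak hand is home on its zero stop, and the bottle, tape roll and case were not touched.

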